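# Load the stock tray and stow it under the tool shelf, snug against its neighbour

## Robot

A 6-joint arm with a two-finger parallel gripper is mounted at the origin on the work surface. World frame = base frame: x ahead of the robot, y to its left, z up, the work surface at z = 0. Lengths are in mm, angles in degrees, forces in N, time in s.
With the tool pointing down it reaches from about 325 to 900 mm from the base axis. Payload 3.5 kg.
Tool frame: the origin (TCP) lies at the very end of the fingers, on their centre line; the grasp point (between the pads) lies 19 mm behind it; z points along the fingers, y is the line along which they close (so a half turn about z gives the same grasp; the last joint's range is limited). The gripper opens to 85 mm and grips with 20 to 120 N. Pads are 22 mm wide; open, the fingers measure 114 mm over their backs; the gripper's body (76 mm by 85 mm) begins 54 mm behind the grasp point. The pads swing forward as they close: fully open they stand 13 mm farther back than shut.
Start: joints at [57.903, 15.837, -1.513, 72.651, 0, 84.076], TCP at [275.68, 560.912, 231.313] pointing down, gripper open.
Joint ranges: [-178.77, 178.77], [-48.84, 107.48], [-61.69, 71.31], [-111.58, 123.2], [-90, 87.43], [-180, 180]. Speed limits (degrees/s): [147.25, 147.25, 180, 180, 180, 180].

## Interface

Orientations are given as [roll, pitch, yaw] about the fixed x, y, z axes, in that order (R = Rz(yaw) Ry(pitch) Rx(roll)).
In Python, from rig import manip gives the robot as it stands. The module is installed in compiled form; this text tells all that it offers.
- The arm moves only by the tool apply_moves, never from a script. Its argument "targets" is text: rows parted by semicolons, each of 5 numbers parted by spaces: the opening, from 0 (shut) to 1 (fully open), then the shift along the tool's x, y, z in m, then the turn about the tool's z in rad. A call has 1 to 12 rows; each row is the pose to reach, as a shift and turn from the pose commanded when the call began, along the tool's axes at that moment; what a row does not reach only later rows make up. A row lasts 1/12 s, in which the tool goes at most 41.7 mm and 7.16 degrees, less where a joint would pass 70% of its speed; a pose out of reach is approached as far as the arm can. A call with a gripper value outside its range is refused whole. The fingers move at their own pace and stop on an object; the grip force is fixed at half the most. Time passes only in rows, so rows that repeat a pose let the fingers close. It gives the time, the measured TCP pose, the force, the opening and the grip force at its end, in the units of the state.
- manip.read_state(): the state, without advancing time (a new reading comes with each control period).
- manip.read_camera(name): name is "scene" or "side" or "wrist"; returns a dict with "img" (420x560x3 uint8, blue, green, red), "depth" (420x560 float32, mm along the optical axis (not along the pixel's ray), 0 where there is no reading), "camera_matrix" (3x3 intrinsics, pixels), "world_from_camera" (4x4, takes a point from camera to world coordinates). Camera axes: x right, y up, looking along -z (the intrinsics and any distortion apply to the point x, -y, -z); pixel columns grow to the right and rows downward; lengths in mm; the calibration is good to about 2 mm. A picture is of the moment at which its call begins.
- manip.job_done(): hands the job in; it is judged then, once.
The state is a dict: "time": time; "joint_positions": joint angles; "qd": joint speeds; "joint_torque": joint torques, N m; "tcp_pos": TCP position; "eef_rot": TCP orientation; "contact_force": force on the tool from outside, world axes, zero at the start; "torque": the same for the moment, N m; "gripper_width": finger opening in mm; "gripper_force": force on a finger pad.
Only numpy, scipy, OpenCV 4.12 (cv2) and the standard library are available. Lean on these libraries where they do the work, as an engineer would, in place of code of your own. Each camera call takes 0.05 s, during which the arm holds its last target. There are 200 camera calls.

## Task

Pack up the carving stock: lay the plain rectangular blank that lies on the table flat in the free side of the open stock tray, then slide that tray under the low tool shelf and butt its side snug against the tray already stored there, with no gap and the two fronts in line, so that room is left for another box. Keep the load and your hand clear of the shelf, don't shove the stored tray along, leave everything else where it is and let go.

Things in the scene. Friction and masses are not known exactly. Their poses are not given: they have to be found in the camera images.
- tray: open plywood stock tray, loose on the table in front of the shelf, 130 (x) x 160 (y) x 50 high, walls 8, floor 6 thick, about 0.5 kg with its block; origin at the centre of its underside, z up, -x is its front (with the pull, roughly towards the robot), +x goes under the shelf first. A block fills its +y side; the free side is 114 long (x), about 85 wide (y), centred at y = -0.029
- tray_pull (a point): middle of the bar of the tray's steel bow pull: round bar 10 thick, 80 long along the tray's y, 40 in front of the front face (35 clear behind the bar) and 32 above the table
- tray_front (a point): centre of the lower edge of the tray's front face (tray x = -0.065)
- tray_back (a point): centre of the lower edge of the tray's back face (tray x = +0.065)
- tray_block: larger lime-wood block already in the tray, 100 (x) x 50 (y) x 34 high, loose on the tray floor, along its +y wall; origin at the centre of its underside; it stays in the tray
- blank: plain rectangular lime-wood blank on the table, 96 (its x) x 36 (y) x 30 high, 55 g, on its broad face; origin at the centre of its underside. It lies to the left or the right of the tray
- blank_center (a point): centre of the blank, 15 above its underside
- stored_tray: full stock tray, 0.9 kg, loose, under the left or right end of the shelf; same shape, size, pull and axes as the loose tray; its outer side is 2 from the shelf's end panel, its front about 40 proud of the shelf. Origin at the centre of its underside; flush means the two trays' centres are 160 apart along its y and level along its x
- shelf: low bench-top tool shelf, fixed, open at front and back: board 150 (x) x 576 (y) x 18 thick, underside 72 above the table, end panels 18 thick with 540 between; gouges, glue and a pencil tin on it, up to 230 above the table. Origin on the table under the middle of its front edge, +x into the shelf, yaw as the stored tray
- stone_box: closed dark wooden sharpening-stone box, 130 (x) x 100 (y) x 54 high, without a pull, under the other end of the shelf; origin at the centre of its underside. About 245 of free width lies between it and the stored tray
- bird: half-carved bird of the same wood, 140 long, 60 high, on the table at the other side from the blank; origin under its middle
- strop: leather strop paddle, 290 long, 55 wide, 12 high, far right of the table
- glasses_case: open grey spectacle case, 160 long, 64 wide, about 75 high, far left of the table
- offcut_a: wedge-shaped waste piece, 80 x 48 x 22, triangular seen from above, near the robot on the left
- offcut_b: the same, near the robot on the right
- knife: carving knife, 180 long, 18 high, lying at the right

How it is judged:
By the outcome, as a careful person would: the job done as asked, in the order asked, and still so for the second after the job is handed in, with the robot touching nothing.
It also fails if it takes over 62 s, if anything falls off the work surface, if the arm or the gripper's body presses on something with over 40 N, if the wrist force passes 120 N, or if a joint passes its speed limit or range.

## Working session

There is one attempt and no reset: what is moved stays moved. The work goes in short steps, Python scripts to look and compute and a tool call to move; the robot and the scene stay as the last step left them, time stands still between calls to the robot, and variables do not carry over. Pictures are saved under pics/ and viewed, at most 10 in all, crops included, and the job is handed in when it is done.

Besides the shell and the picture viewer there is one more tool, called as name(argument=value, ...) on one line, values as JSON. apply_moves: Moves the arm, as the interface text tells. Its arguments: {"type":"object","properties":{"targets":{"type":"string"}},"required":["targets"]}

```bash
mkdir -p pics; cat > h.py <<'E'
from rig import manip
import numpy as np, cv2
def cam(n):
    c=manip.read_camera(n); return c
def pts(c):
    K=np.array(c["camera_matrix"]);T=np.array(c["world_from_camera"]);d=c["depth"]
    v,u=np.mgrid[:d.shape[0],:d.shape[1]]
    x=(u-K[0,2])/K[0,0]*d; y=(v-K[1,2])/K[1,1]*d
    P=np.stack([x,-y,-d],-1)@T[:3,:3].T+T[:3,3]
    P[d==0]=np.nan
    return P
E
python3 - <<'E'
from h import *
for n in("scene","side"):
    c=cam(n);cv2.imwrite(f"pics/{n}0.png",c["img"]);np.savez(f"{n}0.npz",**c);print(c["camera_matrix"],c["world_from_camera"])
s=manip.read_state();print(s)
E
```

```text
[[500.37461546   0.         273.57104681]
 [  0.         500.37461546 213.46756012]
 [  0.           0.           1.        ]] [[-3.86551337e-01 -5.91807019e-01  7.07348935e-01  1.70128371e+03]
 [ 9.22219549e-01 -2.40179032e-01  3.03026627e-01  4.65142184e+02]
 [-9.44290210e-03  7.69466363e-01  6.38617528e-01  1.11364983e+03]
 [ 0.00000000e+00  0.00000000e+00  0.00000000e+00  1.00000000e+00]]
[[396.85660748   0.         279.92487474]
 [  0.         396.85660748 209.95750382]
 [  0.           0.           1.        ]] [[ 9.71850356e-01  1.58397587e-01 -1.74404959e-01  4.08143527e+02]
 [-2.35539562e-01  6.36602130e-01 -7.34342456e-01 -7.52440361e+02]
 [-5.29150513e-03  7.54750245e-01  6.55990905e-01  7.12605720e+02]
 [ 0.00000000e+00  0.00000000e+00  0.00000000e+00  1.00000000e+00]]
{'time': 0.1, 'joint_positions': array([ 5.79028365e+01,  1.58758667e+01, -1.59101735e+00,  7.26513698e+01,
        1.30879539e-03,  8.40761137e+01]), 'qd': array([ 0.02532456, -0.061788  ,  0.09680787, -0.05318703,  0.079665  ,
       -0.01623265]), 'joint_torque': array([-7.13277313e-04, -4.46708965e+01,  2.96128088e+01,  8.49677628e-03,
       -1.26769628e-04,  9.59826821e-06]), 'tcp_pos': array([275.29339817, 560.30346319, 230.24172457]), 'eef_rot': array([-1.79882513e+02, -1.35064491e-02,  1.53826708e+02]), 'contact_force': array([ 0.27277417, -0.30117511,  0.39069216]), 'torque': array([-0.01551138,  0.00973244,  0.0444817 ]), 'gripper_force': 0.0, 'gripper_width': 85.35844221956656}
```

View pics/scene0.png

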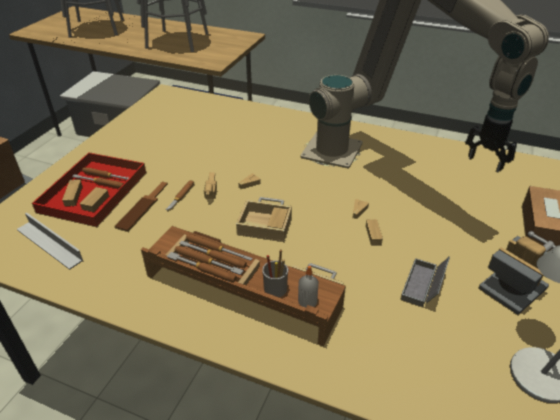

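View pics/side0.png

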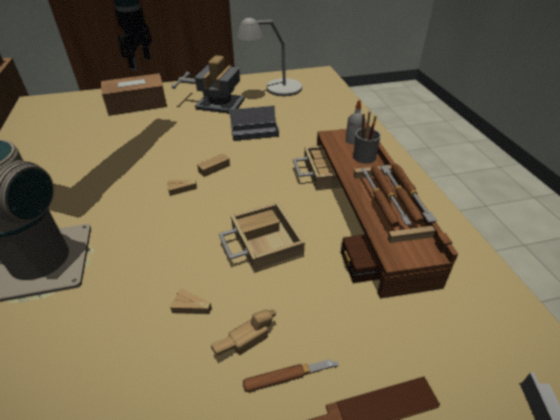

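The scene picture has the tray at about (265,220), the blank at (374,231) and the stored tray's pull at (322,270). In the side picture they are at (268,236), (213,164) and (322,165), and the stone box is at (362,257).

```bash
cat > m.py <<'E'
from h import *
def reg(c,box,zl,zh):
    P=pts(c); u0,v0,u1,v1=box; Q=P[v0:v1,u0:u1].reshape(-1,3); Q=Q[np.isfinite(Q[:,0])]
    return Q[(Q[:,2]>zl)&(Q[:,2]<zh)]
def rect(Q):
    r=cv2.minAreaRect(Q[:,:2].astype(np.float32)); return np.round(r[0],1),np.round(r[1],1),round(r[2],2)
E
python3 - <<'E'
from m import *
S=np.load("scene0.npz");D=np.load("side0.npz")
for nm,c,b,z in [("table",S,(180,190,235,230),(-20,20)),("table",D,(220,180,300,200),(-20,20)),
  ("blank",S,(360,215,390,248),(20,40)),("blank",D,(192,150,235,178),(20,40)),
  ("rim",S,(230,195,300,245),(43,60)),("rim",D,(215,200,308,270),(43,60)),
  ("pull",S,(250,190,300,210),(22,42)),("pull",D,(215,225,248,265),(22,42)),
  ("stpull",D,(288,150,310,185),(22,42)),("strim",D,(300,140,345,190),(43,60)),("stpull",S,(300,258,345,282),(22,42)),("strim",S,(300,262,345,290),(43,60)),
  ("stone",D,(340,232,382,280),(46,60)),
  ("shelf",S,(140,225,350,330),(82,96)),("shelf",D,(310,120,460,290),(82,96)),("bird",D,(205,305,280,360),(10,80)),("case",S,(395,250,455,305),(10,90)),("offcut",D,(160,172,200,196),(10,40))]:
    Q=reg(c,b,*z)
    if len(Q)<5: print(nm,len(Q));continue
    print(nm,len(Q),np.median(Q,0).round(1),Q.min(0).round(),Q.max(0).round(),*rect(Q))
E
```

```text
table 2130 [ 5.387e+02 -2.874e+02 -2.000e-01] [ 389. -426.  -10.] [ 658. -156.   20.] [ 532.1 -294.6] [240.5 197. ] 26.16
table 1591 [5.611e+02 1.470e+02 5.000e-01] [444.  76.  -4.] [685. 222.   5.] [559.8 150.1] [ 99.8 236.9] 76.26
blank 253 [453.5 284.9  28.8] [397. 250.  20.] [500. 320.  35.] [449.6 283.7] [105.3  37.7] 25.49
blank 296 [442.1 281.1  29.8] [395. 249.  20.] [492. 321.  34.] [442.7 287.5] [97.2 43.2] 26.1
rim 419 [545.5 -57.6  48.3] [ 458. -156.   43.] [620.  22.  56.] [538.5 -68. ] [140.6 162.4] 9.59
rim 800 [532.8 -78.2  49.7] [ 458. -155.   43.] [613.  25.  54.] [534.  -65.7] [132.9 164.2] 9.91
pull 221 [477.9 -87.4  34.6] [ 427. -142.   22.] [496.   1.  42.] [460.  -71.6] [ 65.8 144.1] 2.97
pull 370 [455.6 -68.5  36.4] [ 420. -128.   22.] [494.  -9.  42.] [452.3 -69.1] [120.1  71.2] 79.93
stpull 171 [695.4 200.9  35.7] [674. 139.  23.] [744. 261.  42.] [700.  204.1] [130.6  52.1] 73.25
strim 321 [745.4 190.   48.1] [716. 101.  43.] [782. 281.  60.] [749.2 191.7] [181.7  61.3] 86.24
stpull 119 [689.1 190.1  34.9] [681. 140.  26.] [714. 230.  41.] [696.5 184.5] [89.5 30.2] 87.1
strim 85 [730.9 209.8  49.1] [721. 130.  45.] [740. 261.  56.] [729.8 195.7] [132.   13.8] 85.57
stone 863 [ 723.8 -198.7   53.7] [ 695. -283.   46.] [ 754. -141.   58.] [ 724.4 -211.8] [140.9  56.4] 87.33
shelf 3399 [831.7  43.2  89.5] [ 738. -303.   82.] [927. 279.  96.] [832.8 -13.4] [580.4 158.5] 86.08
shelf 5739 [ 796.  -138.5   90.4] [ 737. -301.   82.] [902. 285.  96.] [826.6  -8.1] [581.2 149.9] 86.99
bird 1391 [ 440.3 -329.6   36.6] [ 368. -360.   10.] [ 504. -231.   64.] [ 436.5 -293.2] [133.6 128.4] 2.25
case 725 [626.5 496.5  29.7] [525. 423.  10.] [697. 526.  77.] [611.9 474.6] [ 95.3 170.2] 86.76
offcut 297 [335.2 199.4  21.4] [303. 181.  10.] [383. 236.  26.] [340.5 201.5] [52.4 83.1] 76.73
```

```bash
cat > d.py <<'E'
import sys,numpy as np
# usage: d.py cx cy cz cyaw  tx ty tz tyaw -> tool-frame shift (m), turn (rad)
def d(c,t):
    y=np.radians(c[3]);dx,dy=t[0]-c[0],t[1]-c[1]
    return (round((np.cos(y)*dx+np.sin(y)*dy)/1e3,4),round((np.sin(y)*dx-np.cos(y)*dy)/1e3,4),round((c[2]-t[2])/1e3,4),round(np.radians(c[3]-t[3]),4))
if __name__=="__main__":
    a=list(map(float,sys.argv[1:])); 
    for i in range(4,len(a),4): print(d(a[:4],a[i:i+4]))
E
python3 d.py 275.68 560.91 231.31 153.83  446 285.5 180 205.8
```

```text
(np.float64(-0.2743), np.float64(-0.1721), 0.0513, np.float64(-0.907))
```

apply_moves(targets="1 -0.034 -0.0215 0.006 -0.113; 1 -0.0685 -0.043 0.0128 -0.2265; 1 -0.103 -0.0645 0.019 -0.34; 1 -0.137 -0.086 0.0255 -0.453; 1 -0.1715 -0.1075 0.032 -0.567; 1 -0.206 -0.129 0.0385 -0.68; 1 -0.24 -0.1505 0.045 -0.793; 1 -0.274 -0.172 0.051 -0.907; 1 -0.2743 -0.1721 0.0513 -0.907; 1 -0.2743 -0.1721 0.0513 -0.907; 1 -0.2743 -0.1721 0.0513 -0.907; 1 -0.2743 -0.1721 0.0513 -0.907")

```text
time: 1.1
tcp_pos: [445.4, 286.4, 180.1]
eef_rot: [180.0, -0.0, -154.2]
contact_force: [-0.6, -0.0, 0.0]
gripper_width: 85.4
gripper_force: 0.0
```

```bash
python3 - <<'E'
from m import *
c=cam("wrist");cv2.imwrite("pics/w1.png",c["img"]);np.savez("w1.npz",**c)
P=pts(c).reshape(-1,3);m=(P[:,2]>22)&(P[:,2]<38)&(abs(P[:,0]-446)<75)&(abs(P[:,1]-285)<65)
print(m.sum(),rect(P[m]),np.median(P[m],0)); s=manip.read_state();print(s["tcp_pos"],s["eef_rot"],s["time"])
E
```

```text
4164 (array([446.3, 285.6]), array([96.1, 36. ]), 25.37) [443.07748326 284.4281035   30.42640889]
[445.36030821 286.66132667 180.1783362 ] [ 1.79975165e+02  9.17368170e-03 -1.54138992e+02] 1.15
```

View pics/w1.png

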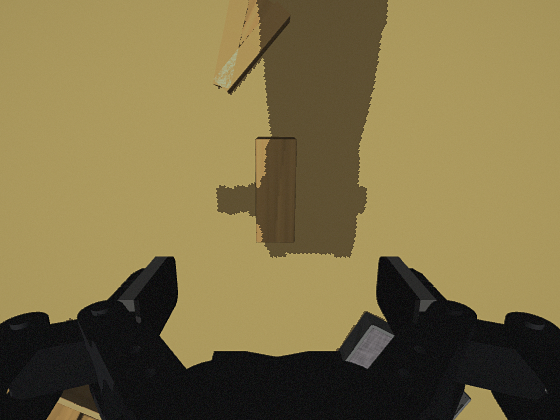

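The wrist picture shows the blank at pixels (256–296, 138–243). It measures 96 x 36 at (446.3, 285.6), yaw 25.4, which agrees with the given size. Next is the grasp.

apply_moves(targets="1 0 0 0.035 0.007; 1 0 0 0.075 0.007; 1 0 0 0.115 0.007; 1 0 0 0.145 0.007; 1 0 0 0.165 0.007; 1 0 0 0.174 0.007; 1 0 0 0.174 0.007; 0.3 0 0 0.174 0.007; 0 0 0 0.174 0.007; 0 0 0 0.174 0.007; 0 0 0 0.174 0.007; 0 0 0 0.174 0.007")

```text
time: 2.15
tcp_pos: [447.7, 286.3, 7.9]
eef_rot: [180.0, 0.2, -154.6]
contact_force: [1.9, 1.2, 3.0]
gripper_width: 35.2
gripper_force: 62.0
```

```bash
python3 d.py 446 285.5 6 205.4  446 285.5 120 205.4 541 -95.6 120 189.75
```

```text
(np.float64(-0.0), np.float64(0.0), -0.114, np.float64(0.0))
(np.float64(0.0777), np.float64(-0.385), -0.114, np.float64(0.2731))
```

apply_moves(targets="0 0 0 -0.02 0; 0 0 0 -0.06 0; 0 0.007 -0.035 -0.1 0.02; 0 0.015 -0.075 -0.114 0.06; 0 0.023 -0.115 -0.114 0.1; 0 0.031 -0.155 -0.114 0.14; 0 0.039 -0.195 -0.114 0.17; 0 0.047 -0.235 -0.114 0.2; 0 0.055 -0.275 -0.114 0.23; 0 0.063 -0.315 -0.114 0.25; 0 0.071 -0.352 -0.114 0.273; 0 0.0777 -0.385 -0.114 0.273")

```text
time: 3.15
tcp_pos: [541.4, -98.6, 120.9]
eef_rot: [-179.9, 0.1, -170.4]
contact_force: [1.2, 0.3, -0.3]
gripper_width: 35.0
gripper_force: 61.7
```

apply_moves(targets="0 0 0 0 0; 0 0 0 0 0; 0 0 0 0 0; 0 0 0 0 0")

```text
time: 3.48
tcp_pos: [540.2, -94.5, 120.0]
eef_rot: [180.0, -0.0, -170.2]
contact_force: [-0.6, -0.1, 0.4]
gripper_width: 35.0
gripper_force: 61.7
```

```bash
python3 - <<'E'
from m import *
c=cam("wrist");cv2.imwrite("pics/w2.png",c["img"]);np.savez("w2.npz",**c)
P=pts(c).reshape(-1,3);m=(P[:,2]>44)&(P[:,2]<56)&(abs(P[:,0]-536)<95)&(abs(P[:,1]+67)<105)
print(m.sum(),rect(P[m]),P[m].min(0),P[m].max(0)); s=manip.read_state();print(s["tcp_pos"],s["eef_rot"],s["time"])
m=(P[:,2]>26)&(P[:,2]<42)&(P[:,0]<460);print(m.sum(),rect(P[m]) if m.sum() else 0)
E
```

```text
7714 (array([534.5, -66.8]), array([123.6, 160.5]), 9.49) [ 460.54443709 -155.33997919   44.00469446] [586.6976435   20.89764415  52.68502039]
[540.22927337 -94.29400491 119.99323911] [ 1.79967460e+02 -2.99342863e-02 -1.70152250e+02] 3.5333
3431 (array([447.7, -81.5]), array([38.4, 89.5]), 8.86)
```

View pics/w2.png

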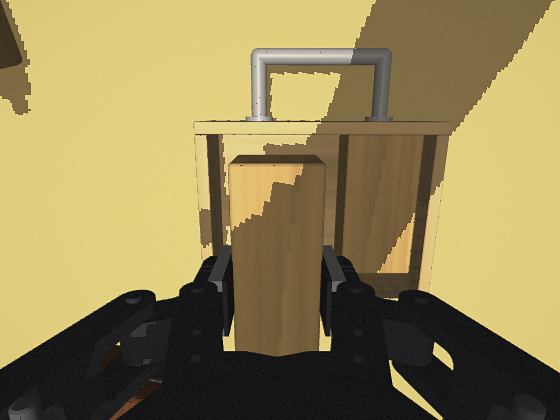

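The wrist picture shows the tray with its pull at (250–392, 50–120) and the free side to the left of the block, with the blank held above it. The tray centre works out at (537.7, -66.3), yaw 9.5, and the pull bar agrees with that. Lowering the blank now.

apply_moves(targets="0 -0.0014 -0.0007 0.02 0.005; 0 -0.0014 -0.0007 0.045 0.005; 0 -0.0014 -0.0007 0.065 0.005; 0 -0.0014 -0.0007 0.08 0.005; 0 -0.0014 -0.0007 0.092 0.005; 0 -0.0014 -0.0007 0.1 0.005; 0 -0.0014 -0.0007 0.104 0.005; 0 -0.0014 -0.0007 0.105 0.005; 0 -0.0014 -0.0007 0.105 0.005")

```text
time: 4.28
tcp_pos: [542.6, -95.7, 15.3]
eef_rot: [-180.0, 0.0, -170.5]
contact_force: [0.2, -0.0, -0.8]
gripper_width: 34.8
gripper_force: 61.7
```

apply_moves(targets="0 0 0 0.0008 0; 0 0 0 0.0015 0; 0 0 0 0.0015 0")

```text
time: 4.53
tcp_pos: [542.9, -96.3, 14.1]
eef_rot: [-180.0, 0.1, -170.5]
contact_force: [0.2, -0.2, -1.3]
gripper_width: 35.0
gripper_force: 61.7
```

apply_moves(targets="0.5 0 0 0 0; 0.53 0 0 0 0; 0.53 0 0 0 0; 0.53 0 0 0 0; 0.53 0 0 -0.01 0; 0.53 0 0 -0.035 0; 0.53 0 0 -0.075 0; 0.53 0 0 -0.105 0; 0.53 0 0 -0.125 0; 0.53 0 0 -0.125 0; 0.53 0 0 -0.125 0")

```text
time: 5.45
tcp_pos: [543.9, -96.6, 140.9]
eef_rot: [-179.9, 0.2, -170.5]
contact_force: [0.4, 0.2, -0.7]
gripper_width: 45.4
gripper_force: 0.0
```

```bash
python3 - <<'E'
from m import *
c=cam("wrist");cv2.imwrite("pics/w3.png",c["img"])
P=pts(c).reshape(-1,3);ok=(abs(P[:,0]-537)<95)&(abs(P[:,1]+66)<105)
m=(P[:,2]>44)&(P[:,2]<56)&ok;print("rim",rect(P[m]))
a=np.radians(9.5);L=(P[:,:2]-[537.7,-66.3])@np.array([[np.cos(a),-np.sin(a)],[np.sin(a),np.cos(a)]])
for n,lo,hi,y0,y1 in(("blank",33,39,-68,0),("block",37,43,0,70),("floor",0,12,-70,70)):
    m=(P[:,2]>lo)&(P[:,2]<hi)&(L[:,1]>y0)&(L[:,1]<y1)&(abs(L[:,0])<55)
    print(n,m.sum(),np.median(P[m,2]),np.percentile(L[m],[1,99],axis=0).round(1).tolist())
E
python3 d.py 542.5 -96 138.5 189.5  434.1 -83.6 138.5 99.5
```

```text
rim (array([537.6, -66.2]), array([129.7, 160.3]), 9.6)
blank 5643 36.40868496170248 [[-48.1, -47.7], [45.1, -12.7]]
block 8357 40.39942465443352 [[-53.9, 18.9], [40.5, 67.8]]
floor 7690 6.436826996057704 [[-54.8, -69.5], [53.5, 18.8]]
(np.float64(0.1049), np.float64(0.0301), 0.0, np.float64(1.5708))
```

View pics/w3.png

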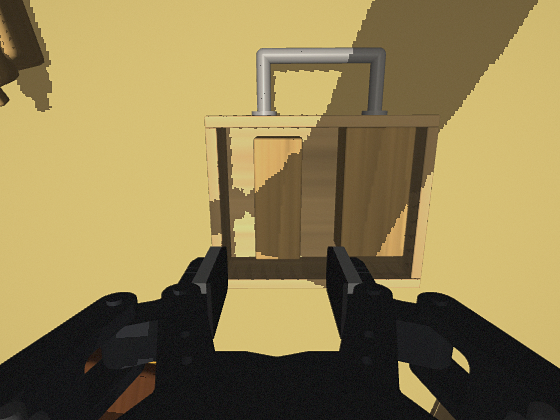

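The blank lies flat in the free side at pixels (254–302, 137–258), top at 36.4, and clear of the block and walls. Next I look at the stored tray from close up.

```bash
python3 d.py 542.5 -96 138.5 189.5  640 60 200 99.5
```

```text
(np.float64(-0.1219), np.float64(0.1378), -0.0615, np.float64(1.5708))
```

apply_moves(targets="0.53 -0.01 0.012 -0.006 0.124; 0.53 -0.02 0.024 -0.012 0.248; 0.53 -0.03 0.036 -0.018 0.372; 0.53 -0.04 0.048 -0.024 0.496; 0.53 -0.05 0.06 -0.03 0.62; 0.53 -0.06 0.072 -0.036 0.744; 0.53 -0.07 0.084 -0.042 0.868; 0.53 -0.08 0.096 -0.048 0.99; 0.53 -0.09 0.108 -0.054 1.114; 0.53 -0.1 0.12 -0.0615 1.238; 0.53 -0.11 0.13 -0.0615 1.362; 0.53 -0.1219 0.1378 -0.0615 1.486")

```text
time: 6.5
tcp_pos: [638.9, 60.9, 198.4]
eef_rot: [-179.8, -0.1, 104.0]
contact_force: [-0.7, 0.3, -0.8]
gripper_width: 45.2
gripper_force: 0.0
```

apply_moves(targets="0.53 0 0 0 0.085; 0.53 0 0 0 0.085; 0.53 0 0 0 0.085; 0.53 0 0 0 0.085")

```text
time: 6.83
tcp_pos: [638.9, 59.6, 198.6]
eef_rot: [-179.8, -0.0, 99.5]
contact_force: [0.2, 0.3, -0.4]
gripper_width: 45.1
gripper_force: 0.0
```

```bash
python3 - <<'E'
from m import *
c=cam("wrist");cv2.imwrite("pics/w4.png",c["img"]);np.savez("w4.npz",**c)
P=pts(c).reshape(-1,3);print(np.nanmin(P,0),np.nanmax(P,0));s=manip.read_state();print(s["tcp_pos"],s["eef_rot"],s["time"])
for n,lo,hi in(("rim",46,56),("bar",25,42),("shelf",84,96)):
    m=(P[:,2]>lo)&(P[:,2]<hi)&(P[:,1]>60)&(P[:,0]>660)
    if m.sum()>20: print(n,m.sum(),rect(P[m]),P[m].min(0).round(1),P[m].max(0).round(1))
E
```

```text
[ 344.51928498 -282.08274747   -2.7940995 ] [896.21631456 246.22709991 300.86037125]
[639.08578465  59.54682277 199.04765973] [-1.79887296e+02 -1.66202220e-02  9.95146916e+01] 6.8833
rim 2316 (array([751.5, 166.6]), array([128.1,  57.2]), 86.55) [719.8 101.1  46.1] [776.3 231.8  52.8]
bar 8960 (array([735.2, 172.7]), array([118.5, 134.4]), 3.56) [677.5 104.5  25. ] [792.6 243.4  42. ]
shelf 21311 (array([815.1, 145.3]), array([110.3, 170.6]), 0.0) [760.  60.  84.] [870.3 230.6  96. ]
```

View pics/w4.png

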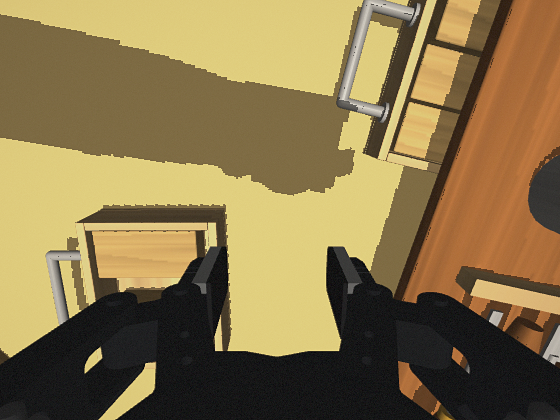

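The stored tray is at top right: its near rim corner is at about (365,155) and its pull at (340–415, 5–115). Next I fit its front and side edges.

```bash
python3 - <<'E'
from m import *
c=np.load("w4.npz");P=pts(c).reshape(-1,3)
m=(P[:,2]>47.5)&(P[:,2]<54)&(P[:,1]>60)&(P[:,0]>700)&(P[:,0]<790);R=P[m]
# front edge: min x for y bins ; side: min y for x bins
def env(A,i,j,lo,hi):
    out=[]
    for b in np.arange(lo,hi,3):
        s=A[(A[:,i]>=b)&(A[:,i]<b+3)]
        if len(s)>3:k=s[:,j].argmin();out.append((s[k,i],s[k,j]))
    return np.array(out)
F=env(R,1,0,110,225);S=env(R,0,1,730,770)
f=np.polyfit(F[:,0],F[:,1],1);g=np.polyfit(S[:,0],S[:,1],1)
print("front yaw",-np.degrees(np.arctan(f[0])),np.std(F[:,1]-np.polyval(f,F[:,0])),"side yaw",np.degrees(np.arctan(g[0])),np.std(S[:,1]-np.polyval(g,S[:,0])))
y=np.polyval(g,722)
for _ in range(5): x=np.polyval(f,y);y=np.polyval(g,x)
print("corner",x,y)
Q=P[(P[:,2]>27)&(P[:,2]<41)&(P[:,0]<712)&(P[:,0]>660)&(P[:,1]>100)];B=env(Q,1,0,155,225);b=np.polyfit(B[:,0],B[:,1],1);print("bar front yaw",-np.degrees(np.arctan(b[0])),"x at y=186",np.polyval(b,186),Q[:,1].min(),Q[:,1].max())
for yaw in(-3.4,):
    a=np.radians(yaw);X=np.array([np.cos(a),np.sin(a)]);Y=np.array([-np.sin(a),np.cos(a)])
    c=np.array([x,y]);print("stored centre",c+65*X+80*Y,"target centre",c+65*X-80*Y,"target bar",c-40*X-80*Y)
m=(P[:,2]>84)&(P[:,2]<96)&(P[:,1]>0)&(P[:,1]<230);G=env(P[m],1,0,0,230);h=np.polyfit(G[:,0],G[:,1],1);print("shelf front",-np.degrees(np.arctan(h[0])),np.polyval(h,[0,186]),np.std(G[:,1]-np.polyval(h,G[:,0])))
E
```

```text
front yaw -3.5150634032772383 0.15830193228682524 side yaw -3.6232677423675104 0.17377807422629551
corner 719.6226144532035 104.6971813035956
bar front yaw -3.494385390061107 x at y=186 679.8065194968892 140.21185127166498 230.29210862094084
stored centre [789.25271315 180.70145326] target centre [779.76369338  20.98308079] target bar [674.94851145  27.21025001]
shelf front -3.84693447957598 [756.3320976  768.83924848] 1.7996291059111933
```

```bash
python3 d.py 640 60 200 99.5  434.1 -83.7 130 99.6 434.1 -83.7 14 99.6
```

```text
(np.float64(-0.1077), np.float64(-0.2268), 0.07, np.float64(-0.0017))
(np.float64(-0.1077), np.float64(-0.2268), 0.186, np.float64(-0.0017))
```

apply_moves(targets="0.4 -0.016 -0.033 0.01 -0.002; 0.4 -0.031 -0.065 0.02 -0.002; 0.4 -0.046 -0.098 0.03 -0.002; 0.4 -0.062 -0.13 0.04 -0.002; 0.4 -0.077 -0.163 0.05 -0.002; 0.4 -0.092 -0.195 0.06 -0.002; 0.4 -0.1077 -0.2268 0.07 -0.002; 0.4 -0.1077 -0.2268 0.07 -0.002; 0.4 -0.1077 -0.2268 0.07 -0.002; 0.4 -0.1077 -0.2268 0.07 -0.002; 0.4 -0.1077 -0.2268 0.07 -0.002; 0.4 -0.1077 -0.2268 0.07 -0.002")

```text
time: 7.88
tcp_pos: [435.5, -83.6, 130.8]
eef_rot: [179.9, 0.1, 99.6]
contact_force: [-0.4, 0.1, 0.7]
gripper_width: 34.5
gripper_force: 0.0
```

apply_moves(targets="0.4 0 0 0.02 0; 0.4 0 0 0.045 0; 0.4 0 0 0.068 0; 0.4 0 0 0.088 0; 0.4 0 0 0.104 0; 0.4 0 0 0.114 0; 0.4 0 0 0.116 0; 0.4 0 0 0.116 0; 0.4 0 0 0.116 0")

```text
time: 8.63
tcp_pos: [435.1, -83.8, 14.8]
eef_rot: [179.9, 0.0, 99.6]
contact_force: [0.9, -0.0, 0.3]
gripper_width: 33.9
gripper_force: 0.0
```

apply_moves(targets="0.1 0 0 0 0; 0 0 0 0 0; 0 0 0 0 0; 0 0 0 0 0; 0 0 0 0 0")

```text
time: 9.05
tcp_pos: [434.6, -84.0, 15.1]
eef_rot: [179.9, 0.1, 99.6]
contact_force: [-0.4, -0.2, 6.2]
gripper_width: 8.0
gripper_force: 58.6
```

```bash
python3 - <<'E'
from d import d
import numpy as np
a=np.radians(-3.5);X=np.array([np.cos(a),np.sin(a)]);Y=np.array([-np.sin(a),np.cos(a)])
T=np.array([674.8,27.3]);A=T-8*Y-190*X
print(A,d((434.1,-83.7,14,99.6),(*A,14,86.5)))
B=T-8*Y-2*X;print(B,d((*A,14,86.5),(*B,14,86.5)))
E
```

```text
[484.66599998  30.91414412] (np.float64(0.1046), np.float64(0.069), 0.0, np.float64(0.2286))
[672.31534209  19.43701869] (np.float64(0.0), np.float64(0.188), 0.0, np.float64(0.0))
```

apply_moves(targets="0 0.003 0.002 0 0.008; 0 0.008 0.006 0 0.02; 0 0.016 0.011 0 0.038; 0 0.025 0.017 0 0.058; 0 0.035 0.023 0 0.08; 0 0.045 0.03 0 0.1; 0 0.056 0.037 0 0.124; 0 0.067 0.044 0 0.148; 0 0.077 0.051 0 0.17; 0 0.087 0.057 0 0.19; 0 0.094 0.062 0 0.206; 0 0.1 0.066 0 0.219")

```text
time: 10.05
tcp_pos: [482.4, 24.0, 15.2]
eef_rot: [-180.0, 0.4, 86.8]
contact_force: [-4.3, -7.6, 7.0]
gripper_width: 7.5
gripper_force: 59.7
```

apply_moves(targets="0 0.003 0.002 0 0.006; 0 0.0046 0.003 0 0.0096; 0 0.0046 0.003 0 0.0096; 0 0.0046 0.003 0 0.0096")

```text
time: 10.38
tcp_pos: [484.9, 28.3, 15.1]
eef_rot: [-179.9, 0.3, 86.3]
contact_force: [-4.2, -6.2, 8.9]
gripper_width: 8.3
gripper_force: 59.8
```

```bash
cat > edge.py <<'E'
from m import *
import sys
def env(A,i,j,lo,hi,sg=1):
    out=[]
    for b in np.arange(lo,hi,3):
        s=A[(A[:,i]>=b)&(A[:,i]<b+3)]
        if len(s)>3:k=(sg*s[:,j]).argmin();out.append((s[k,i],s[k,j]))
    return np.array(out)
def fit(E):
    f=np.polyfit(E[:,0],E[:,1],1)
    k=abs(E[:,1]-np.polyval(f,E[:,0]))<2
    return np.polyfit(E[k,0],E[k,1],1),k.sum()
E
python3 - <<'E'
from m import *
s=manip.read_state();print(s["tcp_pos"],s["eef_rot"],s["time"],s["contact_force"])
for n in("side","scene"):
    c=cam(n);cv2.imwrite(f"pics/{n}5.png",c["img"]);P=pts(c).reshape(-1,3)
    m=(P[:,2]>44)&(P[:,2]<56)&(P[:,0]>515)&(P[:,0]<685)&(abs(P[:,1]-24)<110);print(n,m.sum(),rect(P[m]))
    for lo,hi in((33,39),):
        m=(P[:,2]>lo)&(P[:,2]<hi)&(P[:,0]>540)&(P[:,0]<640)&(P[:,1]>-47)&(P[:,1]<30);print(m.sum(),np.median(P[m],0))
E
```

```text
[484.88914618  28.28645805  15.10569183] [-179.93696282    0.32217374   86.34088258] 10.3833 [-4.19281114 -6.19917255  8.91481056]
side 533 (array([587.1,  19.2]), array([163.3, 130.3]), 85.33)
358 [585.06306799 -11.35222787  36.3262513 ]
scene 423 (array([591.9,  17.9]), array([163.2, 137.3]), 84.83)
165 [583.22280934 -10.69768311  35.71635053]
```

apply_moves(targets="0 0 0.003 -0.0008 -0.003; 0 0 0.01 -0.0015 -0.006; 0 0 0.019 -0.0015 -0.01; 0 0 0.03 -0.0015 -0.013; 0 0 0.042 -0.0015 -0.016; 0 0 0.054 -0.0015 -0.02; 0 0 0.066 -0.0015 -0.02; 0 0 0.078 -0.0015 -0.02; 0 0 0.088 -0.0015 -0.02; 0 0 0.096 -0.0015 -0.02; 0 0 0.1 -0.0015 -0.02; 0 0 0.1 -0.0015 -0.02")

```text
time: 11.48
tcp_pos: [586.8, 24.2, 15.3]
eef_rot: [179.9, -0.0, 87.6]
contact_force: [0.5, -0.3, -3.0]
gripper_width: 7.6
gripper_force: 58.6
```

```bash
python3 - <<'E'
from edge import *
s=manip.read_state();print(s["tcp_pos"],s["eef_rot"],s["time"])
for n in("side","scene"):
    c=cam(n);P=pts(c).reshape(-1,3)
    m=(P[:,2]>44)&(P[:,2]<56)&(P[:,0]>608)&(P[:,0]<715)&(abs(P[:,1]-15)<100);A=P[m]
    print(n,m.sum(),rect(A))
    l=fit(env(A,1,0,-50,85));r=fit(env(A,0,1,630,710));q=fit(env(A,0,1,630,710,-1))
    print("front",-np.degrees(np.arctan(l[0][0])),l[1],"right",np.degrees(np.arctan(r[0][0])),r[1],"left",np.degrees(np.arctan(q[0][0])),q[1],"ys",np.polyval(r[0],670),np.polyval(q[0],670))
E
```

```text
[586.77065599  24.1640417   15.3384088 ] [ 1.79905047e+02 -8.21470242e-03  8.76178293e+01] 11.4833
side 282 (array([669.2,  21.4]), array([162.5,  93.3]), 89.33)Traceback (most recent call last):
  File "<stdin>", line 7, in <module>
  File "edge.py", line 12, in fit
    return np.polyfit(E[k,0],E[k,1],1),k.sum()
           ~~~~~~~~~~^^^^^^^^^^^^^^^^^
    raise TypeError("expected non-empty vector for x")
TypeError: expected non-empty vector for x
```

```bash
python3 - <<'E'
from edge import *
c=cam("wrist");cv2.imwrite("pics/w6.png",c["img"]);np.savez("w6.npz",**c)
P=pts(c);z=P[...,2];m=(z>46)&(z<54)
v,u=np.nonzero(m);print(m.sum(),u.min(),u.max(),v.min(),v.max(),P[m].min(0).round(),P[m].max(0).round())
E
```

```text
11088 231 559 68 356 [571.  -0.  46.] [678. 103.  54.]
```

View pics/w6.png

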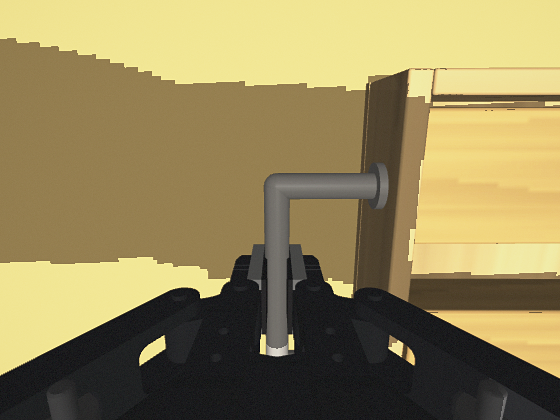

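The wrist picture shows the gripped pull and the tray's left front rim corner at (409,69). I can measure the tray from this view.

```bash
cat > tray.py <<'E'
from edge import *
def meas(c):
    P=pts(c).reshape(-1,3);t=manip.read_state()["tcp_pos"]
    A=P[(P[:,2]>47.5)&(P[:,2]<54)&(P[:,0]>t[0]+25)&(P[:,1]>t[1]+15)]
    top=A[:,1].max(); return P,A,t
def loose(A,t):
    F,k1=fit(env(A,1,0,t[1]+35,t[1]+68)); L,k2=fit(env(A,0,1,t[0]+48,t[0]+85,-1))
    y=t[1]+75
    for _ in range(6): x=np.polyval(F,y);y=np.polyval(L,x)
    return -np.degrees(np.arctan(F[0])),k1,np.degrees(np.arctan(L[0])),k2,x,y
E
python3 - <<'E'
from tray import *
P,A,t=meas(np.load("w6.npz"));print(t,loose(A,t))
E
```

```text
[586.82842115  24.18841072  15.5533091 ] (np.float64(-2.1218952454024107), np.int64(11), np.float64(-2.3783624614096928), np.int64(13), np.float64(629.9033176277845), np.float64(102.84141822077399))
```

apply_moves(targets="0 0 0.003 0 0.004; 0 0 0.01 0 0.01; 0 0 0.019 0 0.016; 0 0 0.029 0 0.02; 0 0 0.039 0 0.02; 0 0 0.049 0 0.02; 0 0 0.059 0 0.02; 0 0 0.068 0 0.02; 0 0 0.076 0 0.02; 0 0 0.081 0 0.02; 0 0 0.084 0 0.02; 0 0 0.084 0 0.02")

```text
time: 12.58
tcp_pos: [670.9, 20.6, 15.5]
eef_rot: [179.9, -0.0, 86.5]
contact_force: [0.9, 0.0, -3.1]
gripper_width: 7.8
gripper_force: 58.7
```

```bash
cat > both.py <<'E'
from tray import *
s=manip.read_state();print(s["tcp_pos"].round(1),s["eef_rot"].round(2),s["contact_force"].round(1),s["time"])
c=cam("wrist");cv2.imwrite("pics/last.png",c["img"]);np.savez("last.npz",**c)
P,A,t=meas(c)
A=A[A[:,0]<790]
Lo=A[A[:,1]<106]
# side faces: split rims by colour-free gap: histogram of y along a strip 20..32 behind fronts
for x0 in(733,740,747):
    s=A[(A[:,0]>x0)&(A[:,0]<x0+5)];y=np.sort(s[:,1]);g=np.diff(y);k=np.argsort(g)[-4:];print(x0,[(y[i].round(1),y[i+1].round(1)) for i in sorted(k)])
F=env(A,1,0,t[1]+25,t[1]+240);
for lo,hi in((t[1]+30,t[1]+70),(t[1]+90,t[1]+160)):
    E=F[(F[:,0]>lo)&(F[:,0]<hi)]
    if len(E)>3: f,k=fit(E);print("front yaw",-np.degrees(np.arctan(f[0])),"x@y=103",np.polyval(f,103),k)
try: print(loose(A[A[:,1]<t[1]+83],t))
except Exception as e: print(e)
E
python3 both.py
```

```text
[670.9  20.6  15.5] [179.89  -0.    86.47] [ 0.9  0.  -3.1] 12.5833
733 [(np.float64(97.3), np.float64(103.2)), (np.float64(105.7), np.float64(105.8)), (np.float64(109.6), np.float64(109.7)), (np.float64(111.4), np.float64(111.5))]
740 [(np.float64(92.7), np.float64(92.8)), (np.float64(96.8), np.float64(102.8)), (np.float64(110.3), np.float64(110.4)), (np.float64(110.9), np.float64(111.1))]
747 [(np.float64(92.5), np.float64(92.6)), (np.float64(96.5), np.float64(102.3)), (np.float64(102.3), np.float64(102.4)), (np.float64(110.5), np.float64(110.6))]
front yaw -3.245646331726613 x@y=103 715.8135129042892 13
(np.float64(-3.257361339314866), np.int64(11), np.float64(8.92848075864702), np.int64(10), np.float64(715.5742507645331), np.float64(98.50464233573052))
```

View pics/last.png

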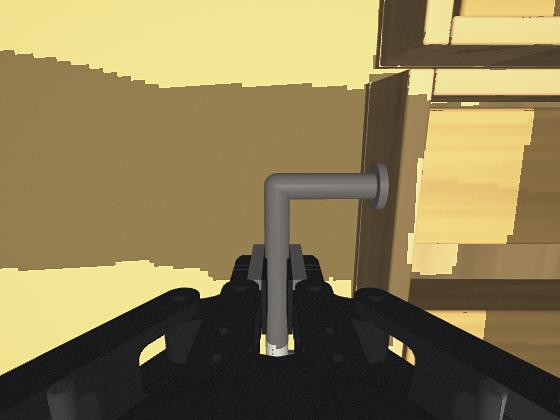

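The picture shows both rims parallel, with a gap at rows 46–68 that measures 5.9 mm. The loose front is still a few mm short.

```bash
cat > fr.py <<'E'
from tray import *
def fr(c,t,ys):
    P=pts(c).reshape(-1,3);A=P[(P[:,2]>48)&(P[:,2]<54)&(P[:,0]>t[0]+20)&(P[:,0]<790)]
    lo=[];st=[]
    E=env(A,1,0,t[1]+40,t[1]+110)
    l=E[E[:,0]<ys-3];s=E[E[:,0]>ys+3]
    # perpendicular-to-front coordinate with yaw -3.5
    a=np.radians(-3.5);X=np.array([np.cos(a),np.sin(a)])
    print("loose",np.median(l[:,::-1]@X).round(2),len(l),"stored",np.median(s[:,::-1]@X).round(2),len(s),(s[:,::-1]@X).round(1))
E
python3 -c "
from fr import *
fr(np.load('last.npz'),[670.9,20.6],100.5)"
```

```text
loose 708.29 13 stored 711.77 5 [711.8 711.7 711.6 711.9 711.8]
```

apply_moves(targets="0 0 0.001 0 0; 0 0 0.0025 0 0; 0 0 0.0037 0 0; 0 0 0.0037 0 0; 0 0.001 0.0037 0 -0.003; 0 0.002 0.0037 0 -0.006; 0 0.003 0.0037 0 -0.009; 0 0.004 0.0037 0 -0.012; 0 0.005 0.0037 0 -0.015; 0 0.005 0.0037 0 -0.015; 0 0.005 0.0037 0 -0.015")

```text
time: 13.55
tcp_pos: [674.1, 25.5, 15.8]
eef_rot: [179.9, 0.0, 87.3]
contact_force: [-0.8, -2.7, -3.5]
gripper_width: 8.0
gripper_force: 59.4
```

```bash
python3 both.py; python3 -c "
from fr import *
t=manip.read_state()['tcp_pos'];fr(np.load('last.npz'),t,t[1]+79)"
```

```text
[674.1  25.5  15.8] [179.92   0.    87.32] [-0.8 -2.7 -3.5] 13.55
733 [(np.float64(96.1), np.float64(96.2)), (np.float64(96.5), np.float64(96.6)), (np.float64(101.7), np.float64(103.4)), (np.float64(111.3), np.float64(111.4))]
740 [(np.float64(101.1), np.float64(101.3)), (np.float64(101.5), np.float64(102.9)), (np.float64(105.6), np.float64(105.7)), (np.float64(111.0), np.float64(111.2))]
747 [(np.float64(100.4), np.float64(100.6)), (np.float64(100.8), np.float64(102.5)), (np.float64(105.7), np.float64(105.8)), (np.float64(110.6), np.float64(110.8))]
front yaw -4.063888786810154 x@y=103 719.6025134843644 13
(np.float64(-3.9866710603659583), np.int64(11), np.float64(0.054246349509603164), np.int64(13), np.float64(719.9050373941391), np.float64(108.42152424312876))
loose 711.73 12 stored 711.61 5 [711.5 711.7 711.6 711.6 711.8]
```

apply_moves(targets="0 0.0006 0 0 -0.003; 0 0.0012 0 0 -0.006; 0 0.0018 0 0 -0.009; 0 0.0018 0 0 -0.009; 0 0.0018 0 0 -0.009")

```text
time: 14.02
tcp_pos: [673.8, 26.9, 15.7]
eef_rot: [180.0, 0.0, 87.8]
contact_force: [0.1, -3.0, -1.4]
gripper_width: 7.3
gripper_force: 59.6
```

```bash
cat > gap.py <<'E'
from fr import *
s=manip.read_state();t=s["tcp_pos"];print(t.round(1),s["eef_rot"].round(2),s["contact_force"].round(1),s["torque"].round(2))
c=cam("wrist");np.savez("last.npz",**c);cv2.imwrite("pics/last.png",c["img"])
fr(c,t,104)
P=pts(c).reshape(-1,3);A=P[(P[:,2]>47.5)&(P[:,2]<54)]
for x0 in range(724,772,4):
    y=np.sort(A[(A[:,0]>x0)&(A[:,0]<x0+4)&(A[:,1]>95)&(A[:,1]<108),1])
    if len(y)>5: i=np.diff(y).argmax();print(x0,y[i].round(2),y[i+1].round(2),(y[i+1]-y[i]).round(2))
F=env(A,1,0,t[1]+35,t[1]+72);f,k=fit(F);print("front yaw",-np.degrees(np.arctan(f[0])))
E
python3 gap.py
```

```text
[673.8  26.9  15.7] [1.7995e+02 4.0000e-02 8.7840e+01] [ 0.1 -3.  -1.4] [-0.68 -0.15 -0.35]
loose 711.11 11 stored 711.7 6 [711.7 711.7 711.7 711.4 711.9 712.2]
724 95.23 95.43 0.2
728 98.6 98.75 0.15
732 97.0 97.18 0.19
736 102.95 103.09 0.14
740 96.98 97.14 0.16
744 96.82 96.98 0.16
748 107.56 107.73 0.16
752 102.06 102.29 0.23
756 101.32 101.49 0.17
760 97.11 97.28 0.17
764 99.38 104.4 5.02
front yaw -3.574823965478468
```

apply_moves(targets="0 0 0.0004 0 0; 0 0 0.0007 0 0; 0 0.0003 0.0007 0 0; 0 0.0006 0.0007 0 -0.002; 0 0.0006 0.0007 0 -0.002; 0 0.0006 0.0007 0 -0.002")

```text
time: 14.57
tcp_pos: [673.8, 27.0, 15.6]
eef_rot: [-180.0, 0.1, 87.9]
contact_force: [-1.2, -6.0, -1.2]
gripper_width: 8.0
gripper_force: 59.9
```

```bash
python3 gap.py; python3 -c "
import cv2
i=cv2.imread('pics/last.png')[0:150,330:560];cv2.imwrite('pics/crop.png',cv2.resize(i,None,fx=3,fy=3,interpolation=0))"
```

```text
[673.8  27.   15.6] [-1.7996e+02  1.1000e-01  8.7930e+01] [-1.2 -6.  -1.2] [-1.14  0.3  -0.39]
loose 711.05 12 stored 711.75 7 [711.6 711.7 711.4 711.9 711.5 711.9 712.1]
724 95.06 95.28 0.23
728 97.52 97.69 0.17
732 97.12 97.28 0.16
736 98.75 98.89 0.14
740 95.95 96.12 0.18
744 102.5 102.67 0.17
748 95.36 95.53 0.18
752 95.79 95.98 0.19
756 98.3 98.46 0.15
760 104.45 104.65 0.2
764 95.7 96.39 0.69
front yaw -3.327125232329391
```

View pics/crop.png

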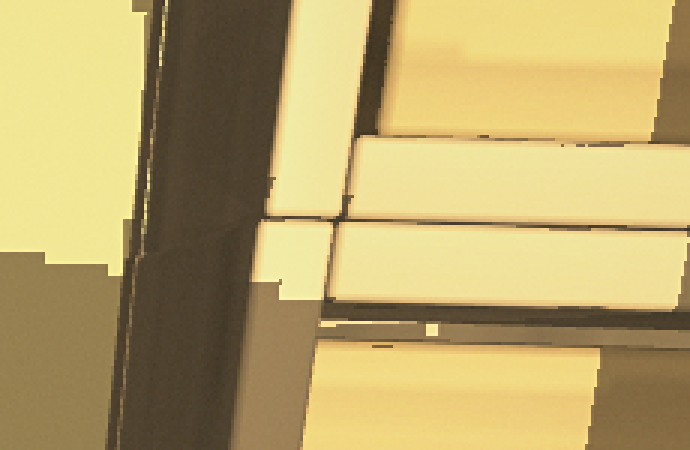

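The crop shows the rims touching along the whole visible length, with the loose front about 0.8 mm short (step at (265,215)). I'll ease the side push and nudge it forward.

apply_moves(targets="0 -0.0007 0 0 0; 0 -0.0007 0.0005 0 0; 0 -0.0007 0.001 0 0; 0 -0.0007 0.0013 0 0; 0 -0.0007 0.0013 0 0")

```text
time: 15.03
tcp_pos: [673.9, 26.9, 15.2]
eef_rot: [-179.8, 0.0, 88.0]
contact_force: [-3.4, -4.2, 0.6]
gripper_width: 7.9
gripper_force: 60.1
```

```bash
python3 gap.py
```

```text
[673.9  26.9  15.2] [-1.7982e+02  4.0000e-02  8.7950e+01] [-3.4 -4.2  0.6] [-0.91  0.71 -0.37]
loose 711.05 12 stored 711.81 7 [711.8 711.9 711.6 711.6 711.8 711.6 712. ]
724 95.55 95.77 0.22
728 100.96 101.13 0.17
732 97.94 98.08 0.14
736 103.0 103.14 0.14
740 96.76 96.91 0.16
744 97.77 97.92 0.15
748 96.19 96.36 0.17
752 95.73 95.92 0.19
756 96.2 96.36 0.15
760 96.59 96.82 0.23
764 98.61 100.44 1.83
front yaw -3.245776884029224
```

apply_moves(targets="0 -0.0002 0.0005 0 0; 0 -0.0002 0.001 0 0; 0 -0.0002 0.001 0 0; 0 -0.0002 0.001 0 0")

```text
time: 15.42
tcp_pos: [673.9, 26.9, 15.3]
eef_rot: [-179.7, 0.0, 88.0]
contact_force: [-6.1, -3.3, 2.2]
gripper_width: 7.9
gripper_force: 60.2
```

```bash
python3 gap.py|head -2
```

```text
[673.9  26.9  15.3] [-1.7971e+02  3.0000e-02  8.7960e+01] [-6.1 -3.3  2.2] [-0.9   1.22 -0.35]
loose 711.13 12 stored 711.64 5 [711.7 711.3 711.7 711.6 711.6]
```

apply_moves(targets="0 -0.0005 0 0 0; 0 -0.001 0 0 0; 0 -0.001 0 0 0; 0 -0.001 0.0002 0 0; 0 -0.001 0.0002 0 0")

```text
time: 15.88
tcp_pos: [673.9, 26.9, 15.3]
eef_rot: [-179.7, -0.1, 88.0]
contact_force: [-6.5, -1.6, 2.6]
gripper_width: 7.6
gripper_force: 60.3
```

```bash
python3 gap.py|head -2
```

```text
[673.9  26.9  15.3] [-1.797e+02 -9.000e-02  8.799e+01] [-6.5 -1.6  2.6] [-0.37  1.16 -0.42]
loose 711.15 11 stored 711.83 6 [711.8 711.8 711.6 711.7 711.9 712.2]
```

apply_moves(targets="0 -0.0003 0 0 0.005; 0 -0.0003 0.0003 0 0.01; 0 -0.0003 0.0006 0 0.01; 0 -0.0003 0.0006 0 0.01")

```text
time: 16.27
tcp_pos: [673.9, 26.9, 15.2]
eef_rot: [-179.6, -0.1, 87.5]
contact_force: [-7.5, -0.8, 4.2]
gripper_width: 7.6
gripper_force: 59.9
```

```bash
python3 gap.py
```

```text
[673.9  26.9  15.2] [-1.7963e+02 -1.2000e-01  8.7450e+01] [-7.5 -0.8  4.2] [-0.25  1.46 -0.23]
loose 711.1 12 stored 711.76 5 [711.8 711.6 711.4 711.8 711.8]
724 95.33 95.55 0.23
728 97.5 97.65 0.15
732 97.63 97.76 0.13
736 99.75 99.88 0.13
740 96.98 97.13 0.14
744 101.91 102.02 0.11
748 102.09 102.24 0.15
752 95.84 96.0 0.16
756 100.27 100.39 0.13
760 107.35 107.48 0.13
764 100.33 103.86 3.53
front yaw -3.6993376932059583
```

apply_moves(targets="0 0 -0.0008 -0.0003 0; 0 0 -0.0016 -0.0006 0; 0 0 -0.0022 -0.0006 0.008; 0 0 -0.0022 -0.0006 0.008; 0 0 -0.0022 -0.0006 0.008")

```text
time: 16.73
tcp_pos: [674.4, 26.3, 15.7]
eef_rot: [-179.9, -0.1, 87.0]
contact_force: [-4.0, -0.7, -2.9]
gripper_width: 7.9
gripper_force: 58.9
```

```bash
python3 gap.py
```

```text
[674.4  26.3  15.7] [-1.7993e+02 -5.0000e-02  8.6980e+01] [-4.  -0.7 -2.9] [-0.16  0.6  -0.1 ]
loose 711.44 12 stored 711.74 6 [711.7 711.8 711.8 711.8 711.7 711.6]
724 103.74 104.06 0.32
728 103.55 103.76 0.21
732 103.38 103.54 0.16
736 102.76 103.18 0.42
740 102.78 102.97 0.19
744 102.36 102.67 0.31
748 102.22 102.44 0.22
752 96.66 96.79 0.12
756 101.83 102.0 0.17
760 101.57 101.8 0.23
764 105.8 107.06 1.26
front yaw -3.360783254450154
```

apply_moves(targets="0 0.0005 0 0 0; 0 0.001 0 0 -0.004; 0 0.0015 0 0 -0.008; 0 0.0018 0 0 -0.01; 0 0.0018 0 0 -0.01; 0 0.0018 0 0 -0.01")

```text
time: 17.28
tcp_pos: [674.9, 26.8, 16.0]
eef_rot: [-180.0, 0.1, 87.5]
contact_force: [-1.9, -4.8, -2.6]
gripper_width: 7.8
gripper_force: 59.2
```

```bash
python3 gap.py
```

```text
[674.9  26.8  16. ] [-1.7998e+02  7.0000e-02  8.7470e+01] [-1.9 -4.8 -2.6] [-0.84  0.63 -0.19]
loose 712.1 12 stored 711.76 5 [711.8 711.8 711.8 711.8 711.7]
724 100.36 100.54 0.17
728 103.75 103.86 0.1
732 100.62 100.73 0.11
736 101.87 102.02 0.15
740 100.01 100.19 0.18
744 102.38 102.54 0.17
748 97.01 97.18 0.17
752 95.67 95.84 0.17
756 101.01 101.17 0.17
760 95.64 95.79 0.15
764 106.08 106.94 0.87
front yaw -3.516872169244095
```

The gap is closed, the fronts are within 0.3 mm and the yaws match. Unloading, then releasing and rising clear.

apply_moves(targets="0 -0.0006 -0.0003 0 0; 0 -0.001 -0.0005 0 0; 0 -0.001 -0.0005 0 0; 0.15 -0.001 -0.0005 0 0; 0.3 -0.001 -0.0005 0 0; 0.38 -0.001 -0.0005 0 0; 0.38 -0.001 -0.0005 0 0; 0.38 -0.001 -0.0005 0 0; 0.38 -0.001 -0.0005 0 0")

```text
time: 18.08
tcp_pos: [675.0, 26.7, 16.5]
eef_rot: [179.9, -0.0, 87.5]
contact_force: [-0.1, -0.0, -0.1]
gripper_width: 32.4
gripper_force: 0.0
```

apply_moves(targets="0.38 0 0 -0.01 0; 0.38 0 0 -0.03 0; 0.38 0 0 -0.06 0; 0.38 0 -0.02 -0.09 0; 0.38 0 -0.05 -0.12 0; 0.38 0 -0.08 -0.15 0; 0.38 0 -0.1 -0.18 0; 0.38 0 -0.1 -0.18 0; 0.38 0 -0.1 -0.18 0")

```text
time: 18.83
tcp_pos: [575.8, 30.9, 199.8]
eef_rot: [179.6, 0.0, 87.5]
contact_force: [0.7, -0.5, 0.1]
gripper_width: 32.4
gripper_force: 0.0
```

```bash
sed -i 's/fr(c,t,104)/pass/' gap.py; cat > fin.py <<'E'
from edge import *
c=cam("wrist");cv2.imwrite("pics/fin.png",c["img"]);P=pts(c).reshape(-1,3)
s=manip.read_state();print(s["tcp_pos"],s["contact_force"],s["gripper_width"],s["time"])
A=P[(P[:,2]>47.5)&(P[:,2]<54)&(P[:,0]>700)&(P[:,0]<790)]
a=np.radians(-3.5);X=np.array([np.cos(a),np.sin(a)])
E=env(A,1,0,30,230);print([(round(p[0]),round(float(p[::-1]@X),1)) for p in E])
for x0 in range(724,768,4):
    y=np.sort(A[(A[:,0]>x0)&(A[:,0]<x0+4)&(A[:,1]>95)&(A[:,1]<108),1])
    if len(y)>5: i=np.diff(y).argmax();print(x0,y[i].round(2),(y[i+1]-y[i]).round(2))
E
python3 fin.py
```

```text
[575.31012985  30.83411696 197.77651018] [-0.2761293  -0.48902717 -0.38155875] 32.38804317651347 18.8833
[(32, 711.7), (33, 711.9), (37, 711.8), (41, 711.9), (45, 711.3), (46, 712.0), (49, 711.8), (51, 711.9), (54, 711.7), (60, 711.8), (62, 711.6), (64, 711.6), (69, 711.6), (70, 712.0), (75, 711.3), (76, 711.5), (79, 711.8), (82, 711.8), (87, 711.5), (87, 711.9), (92, 711.4), (93, 711.7), (97, 711.8), (100, 712.3), (103, 711.9), (107, 711.4), (109, 712.0), (112, 711.6), (116, 711.7), (118, 711.5), (122, 711.6), (125, 711.5), (128, 711.7), (130, 711.8), (133, 711.5), (137, 711.5), (139, 711.7), (141, 711.8), (145, 711.1), (149, 711.9), (151, 711.3), (155, 711.7), (156, 711.7), (160, 711.7), (163, 711.2), (167, 711.3), (170, 711.5), (171, 711.7), (175, 711.0), (179, 711.6)]
724 103.45 0.76
728 103.26 0.73
732 99.85 0.71
736 106.93 0.76
740 100.34 0.74
744 95.31 0.71
748 105.63 0.72
752 101.46 0.73
756 105.24 0.72
760 105.07 0.74
764 100.92 0.73
```

View pics/fin.png

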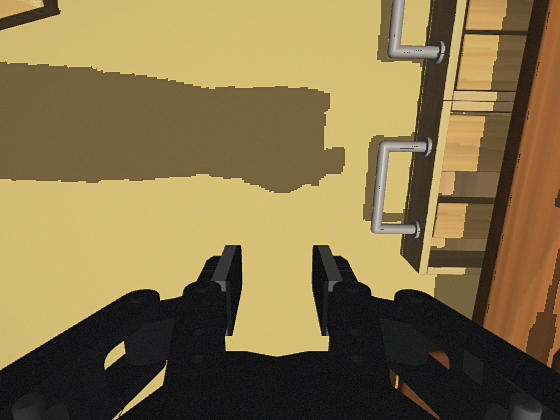

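The fronts form one straight line from (447,100) to (420,270), level within 0.3 mm and with no visible gap. The blank is in the tray and the hand is clear, so I'm handing in.

```bash
python3 -c "
from rig import manip
print(manip.job_done())"
```

```text
the job is handed in; nothing more can be done
None
```

The blank lies flat in the tray's free side; the tray is under the shelf, snug against the stored tray with fronts level to about 0.3 mm, the hand is clear and the job was handed in at about 19 s (no verdict shown).

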